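# Square a brake pad into the bench stop

### The job

Push the larger of the two brake pads along the bench into the corner of the L-shaped steel stop, so that its long side lies flush against the stop's long bar and its end butts against the short leg. Only push it: keep it flat on the bench, never picked up or tipped, and leave everything else where it is.

Things in the scene. Friction and masses are not known exactly. Their poses are not given: they have to be found in the camera images.
- pad: Larger brake pad, loose, about 0.45 kg, lying flat: dark steel plate 56 x 120 mm, 7 mm thick, under a black friction block 52 x 116 mm, split by a 6 mm slot; 22 mm high in all. Origin: centre of its underside; y along its 120 mm length, x across its 56 mm width, z up. Ends alike. Starts up to 0.45 rad askew of the stop, centre 130 to 155 mm out from the long bar.
- small_pad: Smaller brake pad, same materials, loose, 40 x 86 mm, 16 mm high, lying flat beside the larger one (either may be the one nearer the short leg). Origin: centre of its underside; y along its length. To be left alone.
- stop: Fixed L-shaped stop of bare steel angle, 28 mm high. Origin: inside corner, at bench height. Long bar's face: its plane x = 0, y from 0 to 330 mm, facing its -x (to the robot). Short leg's face: its plane y = 0, x from -70 to 0 mm, facing +y. Low flanges on the outer sides, to 36 mm beyond the faces. A pad fully home has its origin at x -28, y +60 mm of the stop, length along the stop's y.
- piston: Brake piston, a steel cup 48 mm in diameter, 52 mm high, standing loose to the left of the pads. Origin: centre of its underside. To be left alone.
- socket: Steel wrench socket, 30 mm in diameter, 38 mm high, standing loose to the right of the short leg. Origin: centre of its underside. To be left alone.
- spray_can: Spray can, 66 mm in diameter, 200 mm high, standing at the left. Origin: centre of its underside. To be left alone.
- bottle: Green bottle, 66 mm in diameter, 200 mm high, standing at the left. Origin: centre of its underside. To be left alone.
- screwdriver: Orange-handled screwdriver, about 200 mm long, lying beyond the long bar of the stop, its handle along its own -x. To be left alone.
- wrench: Steel open-ended wrench, under 200 mm long, lying flat at the right. To be left alone.

How it is judged:
At the end, for the whole second after the job is handed in: The larger pad lies flat and at rest in the corner of the stop: its centre within 5 mm of the fully-home position both across and along the long bar, its length parallel to the bar within 0.06 rad (x of pad in the frame of stop between -0.033 and -0.023 m and y of pad in the frame of stop between 0.055 and 0.065 m and angle between the y axis of pad and the y axis of stop, either way round below 0.06 rad and angle between pad's own z axis and vertical below 0.08 rad and height (world z) of pad between -0.004 and 0.004 m and linear speed of pad below 0.01 m/s); the robot touches nothing.
It fails at once if the larger pad is lifted more than 8 mm (height (world z) of pad above 0.008 m).
It fails at once if the larger pad is tipped by more than 0.25 rad (angle between pad's own z axis and vertical above 0.25 rad).
It fails at once if the smaller brake pad is moved by more than 15 mm (distance of small_pad from where it was at the start of the episode above 0.015 m).
It fails at once if another thing on the bench (piston, socket, can, bottle, screwdriver, wrench) is moved by more than 15 mm (distance of any of piston, socket, spray_can, bottle, screwdriver, wrench from where it was at the start of the episode above 0.015 m).
It fails at once if the piston, socket, can or bottle is tipped over (angle between any of piston, socket, spray_can, bottle's own z axis and vertical above 0.5 rad).
It also fails if it takes over 48 s, if anything falls off the work surface, if the arm or the gripper's body presses on something with over 40 N, if the wrist force passes 120 N, or if a joint passes its speed limit or range.

### The arm

A 6-joint arm with a two-finger parallel gripper is mounted at the origin on the work surface. World frame = base frame: x ahead of the robot, y to its left, z up, the work surface at z = 0. Lengths are in m, angles in rad, forces in N, time in s.
With the tool pointing down it reaches from about 0.325 to 0.75 m from the base axis. Payload 7.6 kg.
Tool frame: the origin (TCP) lies at the very end of the fingers, on their centre line; the grasp point (between the pads) lies 19 mm behind it; x points along the fingers, y is the direction in which the jaws open and shut, and the axes are right-handed (so a half turn about x gives the same grasp; the last joint's range is limited). The gripper opens to 85 mm and grips with 20 to 120 N. Pads are 22 mm wide; open, the fingers measure 114 mm over their backs; the gripper's body (76 mm by 85 mm) begins 54 mm behind the grasp point. The pads swing forward as they close: fully open they stand 13 mm farther back than shut.
Start: joints at [1.113, 0.052, 1.401, -0, 1.689, -0.07], TCP at [0.199, 0.486, 0.231] pointing down, gripper open.
Joint ranges: [-2.9, 2.9], [-0.91, 2.17], [0.12, 2.37], [-1.06, 4.2], [0.26, 2.73], [-2.93, 2.93]. Speed limits (rad/s): [2.57, 2.57, 3.01, 3.14, 3.14, 3.14].

### API

Orientations are given as a unit quaternion [x, y, z, w].
In Python, from rig import status, viewer, order gives the robot as it stands. The module is installed in compiled form; this text tells all that it offers.
- The arm moves only by the tool send_rows, never from a script. Its argument "motion" is a list that holds one entry, the list of rows, each a list of 7 numbers: the shift along the tool's x, y, z in mm, then the turn, a rotation vector about the tool's x, y, z in degrees, then the opening, from 0 (shut) to 1 (fully open). In form: [[[x, y, z, wx, wy, wz, fingers], ...]]. A call has 1 to 8 rows; each row is the pose to reach, as a shift and turn from the pose commanded when the call began, along the tool's axes at that moment; what a row does not reach only later rows make up. A row lasts 1/8 s, in which the tool goes at most 62.5 mm and 10.7 degrees, less where a joint would pass 70% of its speed; a pose out of reach is approached as far as the arm can. A call with a gripper value outside its range is refused whole. The fingers move at their own pace and stop on an object; the grip force is fixed at half the most. Time passes only in rows, so rows that repeat a pose let the fingers close. It gives the time, the measured TCP pose, the force and the opening at its end, in the units of the state.
- status.get_state(): the state, without advancing time (a new reading comes with each control period).
- viewer.read_camera(name): name is "scene" or "top" or "wrist"; returns a dict with "frame" (384x512x3 uint8, red, green, blue), "fx", "fy", "cx", "cy" (pixels), "k1" (the pictures are not rectified: a ray, as slopes to the right and down, at radius r is drawn at 1 + k1 r^2 times it, then the intrinsics apply), "eye" and "orientation" of the camera in the world. Camera axes: x right, y down, z forward; pixel columns grow to the right and rows downward; lengths in m; the calibration is good to about 2 mm. A picture is of the moment at which its call begins. There is no depth.
- order.job_done(): hands the job in, once; it reports no verdict.
The state is a dict: "time_s": time; "joints": joint angles; "qd": joint speeds; "joint_efforts": joint torques, N m; "tcp_pos": TCP position; "tool_rot": TCP orientation; "ft_force": force on the tool from outside, world axes, zero at the start; "moment": the same for the moment, N m; "finger_gap": finger opening in m.
Only numpy, scipy, OpenCV 4.12 (cv2) and the standard library are available. Lean on these libraries where they do the work, as an engineer would, in place of code of your own. Each camera call takes 0.05 s, during which the arm holds its last target. There are 200 camera calls.

## Working session

There is one attempt and no reset: what is moved stays moved. The work goes in short steps, Python scripts to look and compute and a tool call to move; the robot and the scene stay as the last step left them, time stands still between calls to the robot, and variables do not carry over. Pictures are saved under pics/ and viewed, about 8 in all and at most 12, crops included, and the job is handed in when it is done.

Besides the shell and the picture viewer there is one more tool, called after ">>>" as name([rows], argument=value, ...), one row to a line, values as JSON. send_rows: Moves the arm, as the interface text tells. Its arguments: {"type":"object","properties":{"motion":{"type":"array"}},"required":["motion"]}

```bash
mkdir -p pics
cat > h.py <<'E'
import numpy as np, cv2
from scipy.spatial.transform import Rotation as R
from rig import status, viewer, order
def snap(name,fn):
    c=viewer.read_camera(name); cv2.imwrite('pics/'+fn,c['frame'][:,:,::-1]); np.save('pics/'+fn+'.npy',{k:v for k,v in c.items()},allow_pickle=True); return c
def load(fn): return np.load('pics/'+fn+'.npy',allow_pickle=True).item()
def KD(c): return np.array([[c['fx'],0,c['cx']],[0,c['fy'],c['cy']],[0,0,1.]]),np.array([c['k1'],0,0,0,0.])
def pix2w(c,uv,z):
    K,D=KD(c); n=cv2.undistortPoints(np.array(uv,float).reshape(-1,1,2),K,D).reshape(-1,2)
    d=R.from_quat(c['orientation']).apply(np.c_[n,np.ones(len(n))]); e=np.array(c['eye'])
    return e+d*((np.broadcast_to(z,len(n))-e[2])/d[:,2])[:,None]
def w2pix(c,P):
    K,D=KD(c); q=R.from_quat(c['orientation']).inv().apply(np.array(P,float)-c['eye'])
    return cv2.projectPoints(q,np.zeros(3),np.zeros(3),K,D)[0].reshape(-1,2)
E
python3 - <<'E'
from h import *
s=status.get_state(); print(s)
for n in('top','scene'):
    c=snap(n,n+'0.png'); print(n,c['eye'],c['orientation'],c['fx'],c['k1'])
E
```

```text
{'time_s': 0.0, 'joints': array([ 1.11270515e+00,  5.28457570e-02,  1.40171113e+00,  4.06845535e-05,
        1.68858447e+00, -7.02797225e-02]), 'qd': array([-0.00070516, -0.00033587, -0.00077039, -0.0007929 ,  0.00267263,
        0.00133554]), 'joint_efforts': array([-1.23836671e-04, -3.81664145e+01, -3.60181797e+01, -8.11488758e-05,
        6.20682506e-03,  1.04361396e-05]), 'tcp_pos': array([0.19836536, 0.48576878, 0.23047458]), 'tool_rot': array([ 0.13572793,  0.69401186, -0.13677758,  0.69369832]), 'ft_force': array([-0.14928696, -0.36285385, -0.20127918]), 'moment': array([ 0.03196332, -0.00372161, -0.02240365]), 'finger_gap': 0.08553091928132808}
top [0.4586325  0.08263072 1.13759507] [-0.70416183  0.70766117 -0.03910188  0.04292824] 389.7679727035536 0.03522425915006472
scene [ 1.47395676 -0.05283467  0.90530531] [ 0.68937505  0.61157575 -0.25026362 -0.29682532] 379.72839489585624 0.030959724200071002
```

View pics/top0.png

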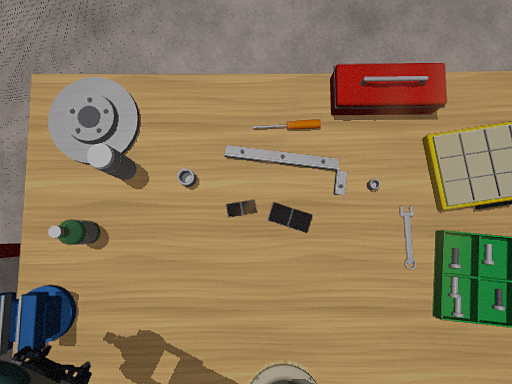

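View pics/scene0.png

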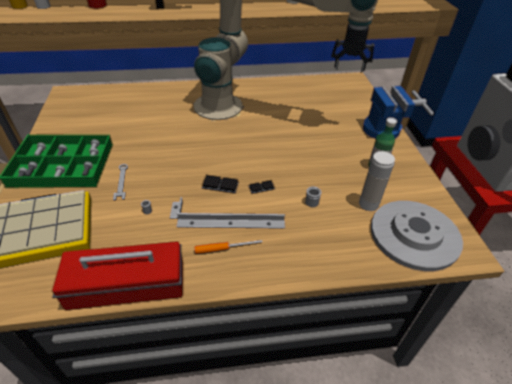

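The top picture shows the larger pad near (290,217), the small pad near (241,209), the stop's long bar from (226,153) to (338,165), and the short leg down to (341,193). The scene picture agrees with this. Next I'll enlarge that area to measure it.

Run:
```python
from h import *
c=load('top0.png'); im=c['frame'][135:240,215:355,::-1]
cv2.imwrite('pics/crop0.png',cv2.resize(im,None,fx=5.6,fy=5.6,interpolation=cv2.INTER_CUBIC))
```

```text
(no output)
```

View pics/crop0.png

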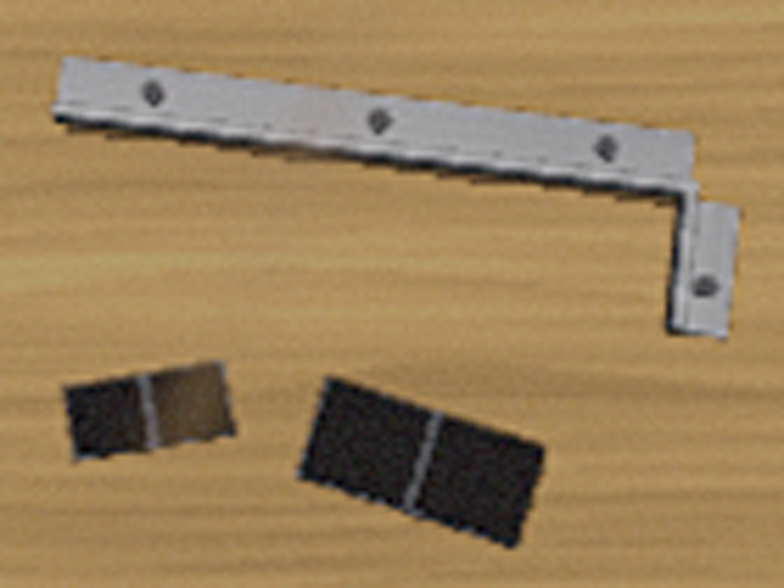

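The crop shows these pixel positions:
- Bar's upper face edge: (54,112) to (682,188).
- Leg's face edge: from there to (668,330).
- Large pad corners: (330,376), (545,445), (515,549) and (297,478).
- Small pad: to the left, corners (64,386) to (235,435).

```bash
cat >> h.py <<'E'
def stopfit(c,uv):  # bar end(330,0), corner, leg end(-70)
    from scipy.optimize import least_squares
    W=pix2w(c,uv,.028)[:,:2]; L=np.array([[0,.33],[0,0],[-.07,0]])
    f=lambda p:((np.array([[np.cos(p[2]),-np.sin(p[2])],[np.sin(p[2]),np.cos(p[2])]])@L.T).T+p[:2]-W).ravel()
    r=least_squares(f,[*W[1],0]); return r.x,r.fun
def tostop(S,P):
    a=S[2]; return (np.array(P)[...,:2]-S[:2])@np.array([[np.cos(a),-np.sin(a)],[np.sin(a),np.cos(a)]])
E
python3 - <<'E'
from h import *
c=load('top0.png'); f=lambda a:(np.array(a)+.5)/5.6-.5+[215,135]
S,e=stopfit(c,f([(54,112),(682,188),(668,330)])); print('stop',S,(e*1e3).round(1))
P=pix2w(c,f([(330,376),(545,445),(515,549),(297,478)]),.02)[:,:2]
print(P,'len',[np.linalg.norm(P[i]-P[i-1]) for i in range(4)])
d=P[0]-P[1]+P[3]-P[2]; print('centre',P.mean(0),'dir ang of +y len',np.arctan2(-d[0],d[1]))
print('in stop',tostop(S,P),tostop(S,P.mean(0)))
Q=pix2w(c,f([(64,386),(220,362),(236,435),(76,460)]),.015)[:,:2]; print('small',Q, tostop(S,Q))
print('socket etc',tostop(S,pix2w(c,[(374,184),(187,177),(408,207),(410,265)],0)))
E
```

```text
stop [ 0.6469956  -0.15884218 -0.13545839] [ 0.6  2.7 -2.3 -1.4  1.7 -1.2]
[[ 0.55394858  0.02386738]
 [ 0.51805919 -0.08546992]
 [ 0.46534389 -0.06902111]
 [ 0.5017921   0.04131122]] len [np.float64(0.05499623501870701), np.float64(0.11507689658024325), np.float64(0.05522197637882718), np.float64(0.1161967958643394)]
centre [ 0.50978594 -0.02232811] dir ang of +y len -0.31811780085165214
in stop [[-0.11686859  0.16847036]
 [-0.13766381  0.05528798]
 [-0.19211754  0.0644672 ]
 [-0.17090298  0.17871097]] [-0.15438823  0.11673413]
small [[0.54990375 0.16081702]
 [0.56191185 0.08028978]
 [0.52418616 0.07226944]
 [0.51176199 0.15453642]] [[-0.13937067  0.30361925]
 [-0.1165978   0.2254513 ]
 [-0.15289481  0.21240979]
 [-0.17631486  0.29224535]]
socket etc [[-0.02503521 -0.11728284]
 [-0.07555315  0.42972742]
 [-0.07942143 -0.22045512]
 [-0.24370604 -0.23948016]]
```

```bash
cat >> h.py <<'E'
S0=np.array([0.647,-0.1588,-0.1355])
def plan(S,sx,sy,z,yaw=0.):  # shift in tool mm to stop-frame pt at height z, turn about tool x (deg) so tool y lies along stop y + yaw
    s=status.get_state(); r=R.from_quat(s['tool_rot']); a=S[2]
    w=np.array([S[0]+sx*np.cos(a)-sy*np.sin(a),S[1]+sx*np.sin(a)+sy*np.cos(a),z])
    ty=r.apply([0,1,0]); cur=np.arctan2(-ty[0],ty[1]); t=(a+yaw-cur+np.pi/2)%np.pi-np.pi/2
    # tool x is down: positive world yaw = negative turn about tool x
    print('world',w.round(3),'shift',(r.inv().apply(w-s['tcp_pos'])*1e3).round(1),'turn',round(-np.degrees(t),1),'toolx',r.apply([1,0,0]).round(3),'tooly',ty.round(3),'ft',s['ft_force'].round(1),'t',s['time_s'])
    print('tcp in stop',tostop(S,s['tcp_pos']).round(4),s['tcp_pos'].round(4),'yaw',round(cur-a,3))
E
python3 - <<'E'
from h import *
plan(S0,-.25,.11,.12)
c=load('top0.png'); print(pix2w(c,[(95,155),(128,175),(55,232),(95,232)],[.2,0,.2,0]))
E
```

```text
world [ 0.414 -0.016  0.12 ] shift [ 111.1 -382.8  389.5] turn -14.5 toolx [-0.001 -0.001 -1.   ] tooly [ 0.378  0.926 -0.001] ft [-0.4  0.2 -0.5] t 0.1
tcp in stop [-0.5316  0.5781] [0.1984 0.4858 0.2305] yaw -0.252
[[0.65530524 0.46752683 0.2       ]
 [0.63697686 0.45075623 0.        ]
 [0.46934215 0.55385331 0.2       ]
 [0.470711   0.54015719 0.        ]]
```

>>> send_rows([
  [[0,-35,36,-2,0,0,1],[5,-73,74,-4,0,0,1],[10,-112,114,-6,0,0,1],[15,-152,155,-8,0,0,1],[20,-192,195,-10,0,0,1],[30,-232,236,-12,0,0,1],[40,-272,277,-14.5,0,0,1],[50,-310,315,-14.5,0,0,1]],
])

```text
time_s: 1.1
tcp_pos: [0.3732, 0.0781, 0.1809]
tool_rot: [0.048, 0.705, -0.047, 0.706]
ft_force: [0.3, 0.7, -0.4]
finger_gap: 0.0853
```

Run:
```python
from h import *
plan(S0,-.25,.11,.05)
```

```text
world [ 0.414 -0.016  0.05 ] shift [130.9 -87.8  53.2] turn 0.1 toolx [ 0.  0. -1.] tooly [0.134 0.991 0.   ] ft [ 0.3  0.7 -0.4] t 1.1
tcp in stop [-0.3033  0.1977] [0.3732 0.0781 0.1809] yaw 0.001
```

>>> send_rows([
  [[30,-30,17,0,0,0,1],[60,-60,34,0,0,0,1],[90,-88,53,0,0,0,1],[120,-88,53,0,0,0,1],[150,-88,53,0,0,0,1],[170,-88,53,0,0,0,1],[175,-88,53,0,0,0,1],[175,-88,53,0,0,0,1]],
])

```text
time_s: 2.1
tcp_pos: [0.4137, -0.0143, 0.0065]
tool_rot: [0.048, 0.706, -0.048, 0.705]
ft_force: [1.3, 0.6, 0.1]
finger_gap: 0.0853
```

Run:
```python
from h import *
plan(S0,-.22,.11,.0)
snap('wrist','w1.png')
```

```text
world [ 0.444 -0.02   0.   ] shift [ 6.5 -1.6 30.7] turn 0.0 toolx [-0.  0. -1.] tooly [0.134 0.991 0.   ] ft [1.3 0.6 0.1] t 2.1
tcp in stop [-0.2507  0.1116] [ 0.4137 -0.0143  0.0065] yaw 0.001
```

View pics/w1.png

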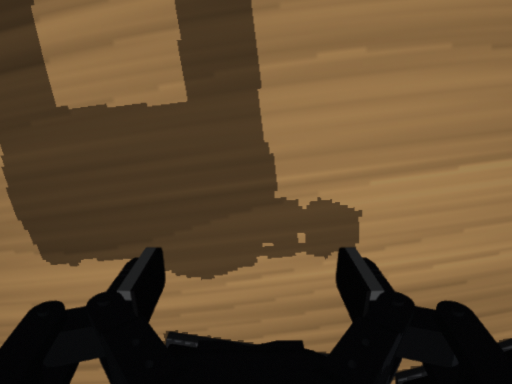

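The wrist picture shows the open fingers at about (150,260) and (350,260), hanging clear over bare bench. The open tips sit about 13 mm back, so I'll lower them while watching the force.

>>> send_rows([
  [[3,0,0,0,0,0,1],[6,0,0,0,0,0,1],[9,0,0,0,0,0,1],[11,0,0,0,0,0,1],[11,0,0,0,0,0,1]],
])

```text
time_s: 2.78
tcp_pos: [0.4135, -0.0143, -0.0049]
tool_rot: [0.048, 0.706, -0.048, 0.705]
ft_force: [-0.8, 0.2, 0.1]
finger_gap: 0.0858
```

>>> send_rows([
  [[2,0,0,0,0,0,1],[4,0,0,0,0,0,1],[4,0,0,0,0,0,1]],
])

```text
time_s: 3.15
tcp_pos: [0.4135, -0.0143, -0.0089]
tool_rot: [0.048, 0.706, -0.048, 0.705]
ft_force: [0.1, 0.1, -0.7]
finger_gap: 0.0853
```

>>> send_rows([
  [[0,0,12,0,0,0,1],[0,0,22,0,0,0,1],[0,0,32,0,0,0,1],[0,0,42,0,0,0,1],[0,0,52,0,0,0,1],[0,0,62,0,0,0,1],[0,0,72,0,0,0,1],[0,0,80,0,0,0,1]],
])

```text
time_s: 4.15
tcp_pos: [0.4932, -0.025, -0.0088]
tool_rot: [0.048, 0.706, -0.047, 0.705]
ft_force: [-5.3, 0.8, 3.5]
finger_gap: 0.0856
```

>>> send_rows([
  [[0,0,10,0,0,0,1],[0,0,20,0,0,0,1],[0,0,30,0,0,0,1],[0,0,40,0,0,0,1],[0,0,50,0,0,0,1],[0,0,60,0,0,0,1],[0,0,70,0,0,0,1],[0,0,70,0,0,0,1]],
])

```text
time_s: 5.15
tcp_pos: [0.5635, -0.0347, -0.0086]
tool_rot: [0.048, 0.705, -0.048, 0.706]
ft_force: [0.8, -0.7, -0.0]
finger_gap: 0.0853
```

Run:
```python
from h import *
plan(S0,-.067,.11,-.009)
c=snap('scene','s2.png'); im=c['frame'][140:250,150:310,::-1]
cv2.imwrite('pics/s2c.png',cv2.resize(im,None,fx=5,fy=5,interpolation=cv2.INTER_CUBIC))
```

```text
world [ 0.595 -0.041 -0.009] shift [ 0.5 -1.7 32.5] turn 0.0 toolx [ 0.002 -0.    -1.   ] tooly [0.134 0.991 0.   ] ft [ 0.8 -0.7 -0. ] t 5.15
tcp in stop [-0.0995  0.1117] [ 0.5635 -0.0347 -0.0086] yaw 0.001
```

View pics/s2c.png

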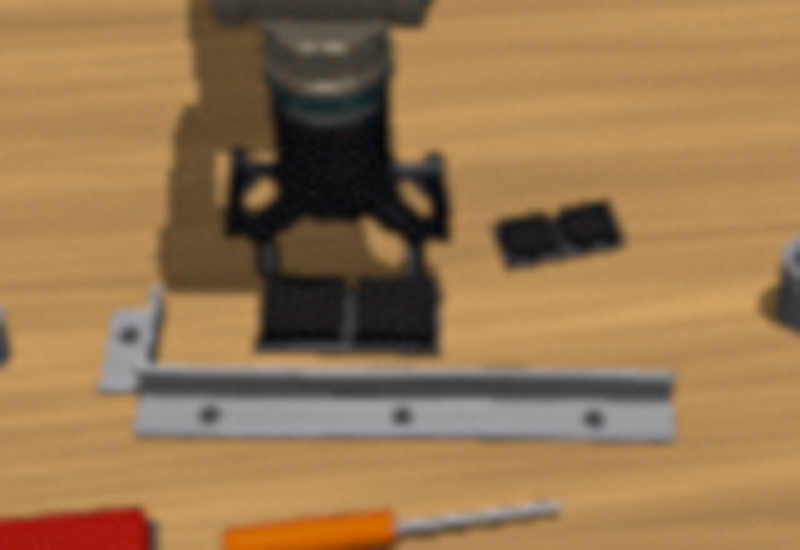

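The crop shows the pad, at (262–438, 280–350), squared up to the bar and against both fingers, with about 30 mm still to go. The small pad hasn't moved.

>>> send_rows([
  [[0,0,8,0,0,0,1],[0,0,14,0,0,0,1],[0,0,19,0,0,0,1],[0,0,23,0,0,0,1],[0,0,26,0,0,0,1],[0,0,28,0,0,0,1],[0,0,28,0,0,0,1]],
])

```text
time_s: 6.08
tcp_pos: [0.5903, -0.0383, -0.0086]
tool_rot: [0.048, 0.705, -0.048, 0.706]
ft_force: [-2.1, -0.3, 0.5]
finger_gap: 0.0855
```

>>> send_rows([
  [[0,0,2,0,0,0,1],[0,0,3,0,0,0,1],[0,0,4,0,0,0,1]],
])

```text
time_s: 6.45
tcp_pos: [0.594, -0.0388, -0.0087]
tool_rot: [0.048, 0.706, -0.048, 0.705]
ft_force: [-3.7, 1.1, 1.1]
finger_gap: 0.0852
```

>>> send_rows([
  [[0,0,1,0,0,0,1],[0,0,2,0,0,0,1],[0,0,2,0,0,0,1]],
])

```text
time_s: 6.82
tcp_pos: [0.5961, -0.0391, -0.0087]
tool_rot: [0.048, 0.705, -0.048, 0.706]
ft_force: [-2.6, -0.4, 1.4]
finger_gap: 0.0854
```

>>> send_rows([
  [[0,0,1,0,0,0,1],[0,0,2,0,0,0,1],[0,0,2,0,0,0,1]],
])

```text
time_s: 7.2
tcp_pos: [0.598, -0.0394, -0.0087]
tool_rot: [0.048, 0.705, -0.048, 0.706]
ft_force: [-3.4, 0.4, 1.6]
finger_gap: 0.0853
```

>>> send_rows([
  [[0,0,1,0,0,0,1],[0,0,2,0,0,0,1],[0,0,2,0,0,0,1]],
])

```text
time_s: 7.58
tcp_pos: [0.5985, -0.0396, -0.0089]
tool_rot: [0.047, 0.707, -0.047, 0.704]
ft_force: [-11.2, 1.2, 7.3]
finger_gap: 0.0858
```

Run:
```python
from h import *
plan(S0,-.067,.11,-.009)
c=snap('scene','s3.png'); im=c['frame'][190:245,160:290,::-1]
cv2.imwrite('pics/s3c.png',cv2.resize(im,None,fx=6,fy=6,interpolation=cv2.INTER_CUBIC))
```

```text
world [ 0.595 -0.041 -0.009] shift [ 0.1 -1.6 -2.8] turn 0.1 toolx [-0.004  0.    -1.   ] tooly [ 0.134  0.991 -0.   ] ft [-11.2   1.2   7.3] t 7.575
tcp in stop [-0.0642  0.1116] [ 0.5985 -0.0396 -0.0089] yaw 0.001
```

View pics/s3c.png

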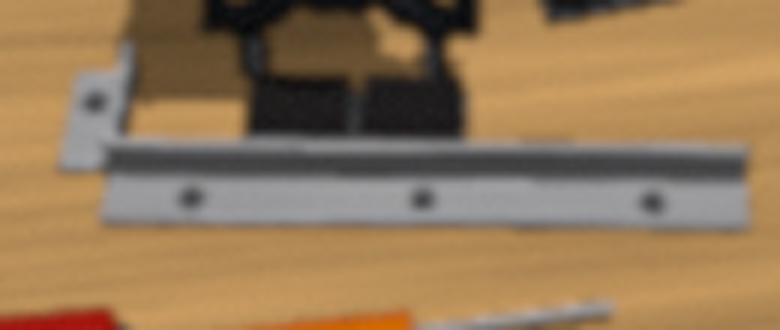

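The pad is against the bar: the force rose to 11 N and the crop shows no gap. It spans about y 73–185 mm along the bar. I'll back off, rise, close the fingers and go round to its left end.

>>> send_rows([
  [[0,0,-8,0,0,0,1],[0,0,-20,0,0,0,1],[-30,0,-20,0,0,0,0],[-70,0,-20,0,0,0,0],[-90,40,0,0,0,0,0],[-90,80,20,0,0,0,0],[-90,120,36,0,0,0,0],[-90,128,36,0,0,0,0]],
])

```text
time_s: 8.62
tcp_pos: [0.6537, 0.0847, 0.0812]
tool_rot: [0.047, 0.705, -0.046, 0.706]
ft_force: [0.0, -0.2, -0.6]
finger_gap: -0.0001
```

Run:
```python
from h import *
plan(S0,-.026,.235,.004)
c=snap('top','t4.png'); im=c['frame'][135:225,215:355,::-1]
cv2.imwrite('pics/t4c.png',cv2.resize(im,None,fx=5.6,fy=5.6,interpolation=cv2.INTER_CUBIC))
```

```text
world [0.653 0.078 0.004] shift [77.2 -7.3  0.1] turn 0.2 toolx [ 0.002  0.001 -1.   ] tooly [0.132 0.991 0.001] ft [ 0.  -0.2 -0.6] t 8.625
tcp in stop [-0.0262  0.2422] [0.6537 0.0847 0.0812] yaw 0.003
```

View pics/t4c.png

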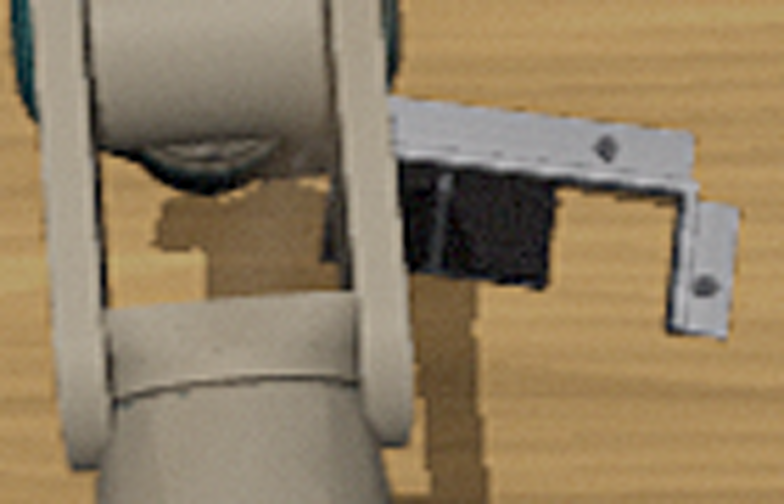

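The crop shows the pad flush along the bar, right end at about x=551 px and leg face at about 676 px, so about 65 mm is left. The fingers have 40 mm of clear space beyond the pad's left end, so I'll go down and push along the bar.

>>> send_rows([
  [[30,0,0,0,0,0,0],[55,0,0,0,0,0,0],[70,0,0,0,0,0,0],[77,0,0,0,0,0,0],[77,0,0,0,0,0,0]],
])

```text
time_s: 9.3
tcp_pos: [0.6529, 0.0821, 0.0046]
tool_rot: [0.048, 0.705, -0.048, 0.706]
ft_force: [0.1, -0.3, -0.8]
finger_gap: -0.0001
```

>>> send_rows([
  [[0,-12,0,0,0,0,0],[0,-22,0,0,0,0,0],[0,-32,0,0,0,0,0],[0,-40,0,0,0,0,0],[0,-47,0,0,0,0,0],[0,-54,0,0,0,0,0],[0,-61,0,0,0,0,0],[0,-68,0,0,0,0,0]],
])

```text
time_s: 10.3
tcp_pos: [0.6436, 0.0149, 0.0043]
tool_rot: [0.048, 0.705, -0.047, 0.706]
ft_force: [0.7, 3.2, -0.5]
finger_gap: 0.0002
```

>>> send_rows([
  [[0,-6,0,0,0,0,0],[0,-12,0,0,0,0,0],[0,-17,0,0,0,0,0],[0,-22,0,0,0,0,0],[0,-26,0,0,0,0,0],[0,-29,0,0,0,0,0],[0,-31,0,0,0,0,0],[0,-31,0,0,0,0,0]],
])

```text
time_s: 11.3
tcp_pos: [0.6395, -0.016, 0.0043]
tool_rot: [0.048, 0.705, -0.048, 0.706]
ft_force: [-0.2, 0.8, 0.6]
finger_gap: -0.0002
```

>>> send_rows([
  [[0,-1,0,0,0,0,0],[0,-2,0,0,0,0,0],[0,-3,0,0,0,0,0],[0,-3,0,0,0,0,0]],
])

```text
time_s: 11.8
tcp_pos: [0.6391, -0.0187, 0.0043]
tool_rot: [0.048, 0.705, -0.048, 0.706]
ft_force: [0.2, 2.6, 1.4]
finger_gap: 0.0006
```

>>> send_rows([
  [[0,-1,0,0,0,0,0],[0,-2,0,0,0,0,0],[0,-3,0,0,0,0,0],[0,-3,0,0,0,0,0]],
])

```text
time_s: 12.3
tcp_pos: [0.6387, -0.0218, 0.0043]
tool_rot: [0.048, 0.705, -0.048, 0.706]
ft_force: [1.4, 2.2, 0.9]
finger_gap: -0.0003
```

Run:
```python
from h import *
plan(S0,-.028,.1345,.004)
c=snap('top','t5.png'); im=c['frame'][135:225,215:355,::-1]
cv2.imwrite('pics/t5c.png',cv2.resize(im,None,fx=5.6,fy=5.6,interpolation=cv2.INTER_CUBIC))
```

```text
world [ 0.637 -0.022  0.004] shift [ 0.3 -0.1 -1.3] turn 0.0 toolx [ 0. -0. -1.] tooly [ 0.134  0.991 -0.   ] ft [1.4 2.2 0.9] t 12.3
tcp in stop [-0.0267  0.1346] [ 0.6387 -0.0218  0.0043] yaw 0.001
```

View pics/t5c.png

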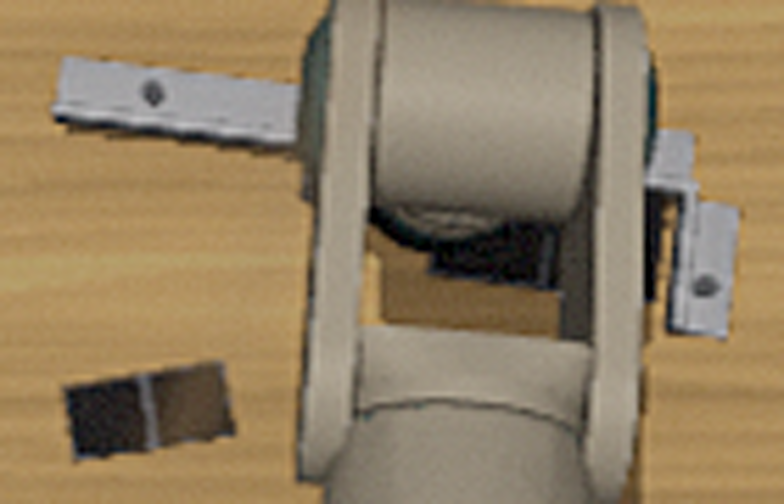

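The pad's right end is at about x=659 px and the leg face at about 675 px, so a gap of several mm remains. The small pad is where it started. I'll keep pushing until the force rises.

>>> send_rows([
  [[0,-1,0,0,0,0,0],[0,-2,0,0,0,0,0],[0,-3,0,0,0,0,0],[0,-3,0,0,0,0,0]],
])

```text
time_s: 12.85
tcp_pos: [0.6383, -0.0248, 0.0043]
tool_rot: [0.048, 0.705, -0.048, 0.706]
ft_force: [0.1, 2.2, 1.2]
finger_gap: 0.0002
```

>>> send_rows([
  [[0,-1,0,0,0,0,0],[0,-2,0,0,0,0,0],[0,-2,0,0,0,0,0]],
])

```text
time_s: 13.22
tcp_pos: [0.638, -0.0267, 0.0043]
tool_rot: [0.048, 0.705, -0.048, 0.706]
ft_force: [0.9, 2.6, 0.5]
finger_gap: -0.0001
```

>>> send_rows([
  [[0,-1,0,0,0,0,0],[0,-2,0,0,0,0,0],[0,-2,0,0,0,0,0]],
])

```text
time_s: 13.6
tcp_pos: [0.6379, -0.0274, 0.0044]
tool_rot: [0.048, 0.705, -0.047, 0.706]
ft_force: [0.7, 8.1, 1.5]
finger_gap: -0.0003
```

>>> send_rows([
  [[0,-1,0,0,0,0,0],[0,-1.5,0,0,0,0,0],[0,-1.5,0,0,0,0,0]],
])

```text
time_s: 13.98
tcp_pos: [0.6377, -0.0275, 0.0044]
tool_rot: [0.049, 0.705, -0.046, 0.706]
ft_force: [1.1, 12.6, 1.3]
finger_gap: -0.0001
```

The force rose to 12.6 N, so the pad is against the leg. Next I'll retreat, go round, and press the long side once more with the open fork to make sure it's flush.

>>> send_rows([
  [[0,8,0,0,0,0,0],[0,25,0,0,0,0,0],[-40,25,0,0,0,0,0],[-90,25,0,0,0,0,0.5],[-100,0,-40,0,0,0,1],[-100,-30,-75,0,0,0,1],[-100,-51,-83,0,0,0,1],[-100,-51,-83,0,0,0,1]],
])

```text
time_s: 14.98
tcp_pos: [0.548, -0.0702, 0.1045]
tool_rot: [0.048, 0.705, -0.048, 0.706]
ft_force: [-0.3, -0.4, -0.9]
finger_gap: 0.0849
```

Run:
```python
from h import *
plan(S0,-.10,.075,-.009)
c=snap('scene','s6.png'); im=c['frame'][180:245,160:290,::-1]
cv2.imwrite('pics/s6c.png',cv2.resize(im,None,fx=6,fy=6,interpolation=cv2.INTER_CUBIC))
```

```text
world [ 0.558 -0.071 -0.009] shift [113.5   0.7  10. ] turn -0.1 toolx [ 0.    -0.001 -1.   ] tooly [ 0.136  0.991 -0.001] ft [-0.3 -0.4 -0.9] t 14.975
tcp in stop [-0.1101  0.0744] [ 0.548  -0.0702  0.1045] yaw -0.001
```

View pics/s6c.png

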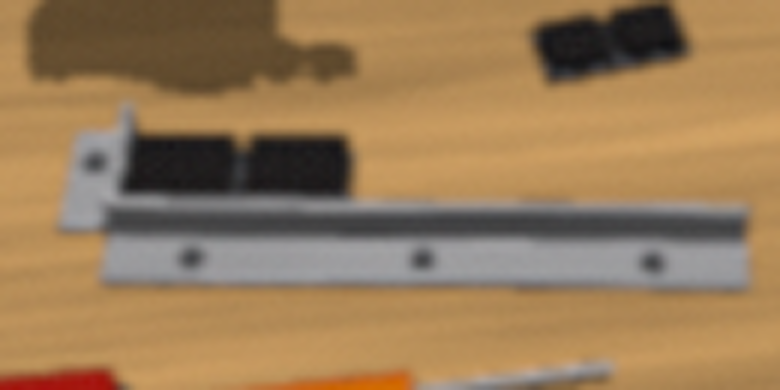

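The pad is in the corner, at (125–350, 135–195), and looks flush with both faces. I'll do the confirming press on the long side.

>>> send_rows([
  [[40,0,0,0,0,0,1],[80,0,0,0,0,0,1],[105,0,0,0,0,0,1],[112,0,0,0,0,0,1],[112,0,10,0,0,0,1],[112,0,20,0,0,0,1],[112,0,30,0,0,0,1],[112,0,38,0,0,0,1]],
])

```text
time_s: 16.02
tcp_pos: [0.5872, -0.0748, -0.0071]
tool_rot: [0.048, 0.705, -0.048, 0.706]
ft_force: [0.3, 0.4, -0.0]
finger_gap: 0.0853
```

>>> send_rows([
  [[0,0,3,0,0,0,1],[0,0,5,0,0,0,1],[0,0,7,0,0,0,1],[0,0,8,0,0,0,1],[0,0,8,0,0,0,1]],
])

```text
time_s: 16.65
tcp_pos: [0.5938, -0.0756, -0.0078]
tool_rot: [0.048, 0.706, -0.048, 0.705]
ft_force: [-1.7, 0.9, 0.1]
finger_gap: 0.0853
```

>>> send_rows([
  [[0,0,1,0,0,0,1],[0,0,2,0,0,0,1],[0,0,2,0,0,0,1]],
])

```text
time_s: 17.02
tcp_pos: [0.595, -0.0759, -0.008]
tool_rot: [0.048, 0.706, -0.048, 0.705]
ft_force: [-6.0, 0.6, 3.5]
finger_gap: 0.0854
```

Firm contact against the bar. I'll back off well clear, then check from above.

>>> send_rows([
  [[0,0,-6,0,0,0,1],[0,0,-20,0,0,0,1],[0,0,-40,0,0,0,1],[-50,0,-60,0,0,0,1],[-100,0,-100,0,0,0,1],[-130,30,-140,0,0,0,1],[-150,60,-170,0,0,0,1],[-150,60,-170,0,0,0,1]],
])

```text
time_s: 18.02
tcp_pos: [0.4357, 0.0078, 0.1445]
tool_rot: [0.047, 0.704, -0.046, 0.708]
ft_force: [1.2, -1.6, -0.2]
finger_gap: 0.0854
```

Run:
```python
from h import *
c=snap('top','t7.png'); im=c['frame'][135:225,215:355,::-1]
cv2.imwrite('pics/t7c.png',cv2.resize(im,None,fx=5.6,fy=5.6,interpolation=cv2.INTER_CUBIC))
a=load('top0.png')['frame'].astype(int); d=np.abs(a-c['frame']).max(2)
f=lambda p:f'{d[p[1]-14:p[1]+14,p[0]-18:p[0]+18].max()}'
print({n:f(p) for n,p in dict(small=(241,209),piston=(187,178),socket=(374,185),can=(110,162),bottle=(80,232),driver=(300,125),wrench=(408,237)).items()})
```

```text
{'small': '23', 'piston': '14', 'socket': '15', 'can': '22', 'bottle': '25', 'driver': '24', 'wrench': '14'}
```

View pics/t7c.png

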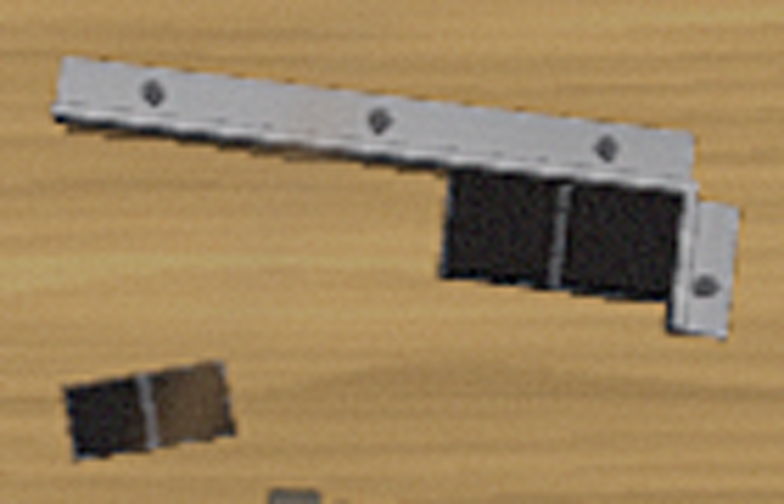

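The final picture shows the pad in the corner, with no gap at the bar or the leg. Its front edge, (440,277) to (668,300), is parallel to the bar within about 0.02 rad. Everything else is unchanged, to within image noise.

```bash
python3 -c "
from rig import order; print(order.job_done())"
```

```text
the job is handed in; nothing more can be done
None
```

The larger pad is in the corner of the stop and the job is handed in, at about 18 s on the robot's clock. No verdict was reported.

**What I did:** I pushed the pad's long side square onto the bar with the open gripper as a two-finger fork. Then I slid it along the bar with closed fingers until its end met the short leg. Last, I pressed the long side once more and backed well clear.

**Last checks:**
- **Contact:** the force rose on both faces, to 11 N at the bar (6 N at the last press) and 12.6 N at the leg.
- **Position:** the final top picture shows no gap at either face. I judged this from contact and pictures and did not measure the final millimetre offsets.
- **Angle:** the pad's edge is parallel to the bar within about 0.02 rad.
- **Other things:** the top picture shows the other loose things where they started; only image noise differs.

**Disagreement:** contact with the faces came a few mm past where my first fit of the stop put them (about 2.5 mm at the bar, 5 mm at the leg). I relied on the contact forces there instead of the fit.

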